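# Unlatch the hardware case and stow the tape measure

### The arm

A 7-joint arm with a two-finger parallel gripper is mounted at the origin on the work surface. World frame = base frame: x ahead of the robot, y to its left, z up, the work surface at z = 0. Lengths are in m, angles in rad, forces in N, time in s.
With the tool pointing down it reaches from about 0.4 to 0.85 m from the base axis. Payload 10.4 kg.
Tool frame: the origin (TCP) lies midway between the tips of the shut fingers; the grasp point (between the pads) lies 19 mm behind it; z points along the fingers, x is the direction in which the jaws open and shut, and the axes are right-handed (so a half turn about z gives the same grasp; the last joint's range is limited). The gripper opens to 85 mm and grips with 20 to 120 N. Pads are 22 mm wide; open, the fingers measure 114 mm over their backs; the gripper's body (76 mm by 85 mm) begins 54 mm behind the grasp point. The pads swing forward as they close: fully open they stand 13 mm farther back than shut.
Start: joints at [-1.302, 0.332, -0.065, 1.46, 0.022, 1.35, -0.088], TCP at [0.18, 0.599, 0.231] pointing down, gripper open.
Joint ranges: [-2.6, 2.6], [-0.5, 2.12], [-1.47, 1.34], [0.16, 2.42], [-1.27, 4.41], [0.06, 2.06], [-2.6, 2.6]. Speed limits (rad/s): [2.22, 2.22, 2.79, 2.79, 3.14, 3.14, 3.14].

### API

Orientations are given as a unit quaternion [x, y, z, w].
In Python, from workcell import monitor, eyes, ticket, models gives the robot as it stands.
- The arm moves only by the tool servo_tool, never from a script. Its argument "motion" is a list of rows, each a list of 7 numbers: the opening, from 0 (shut) to 1 (fully open), then the shift along the tool's x, y, z in m, then the turn, a rotation vector about the tool's x, y, z in degrees. In form: [[fingers, tx, ty, tz, rx, ry, rz], ...]. A call has 1 to 20 rows; each row is the pose to reach, as a shift and turn from the pose commanded when the call began, along the tool's axes at that moment; what a row does not reach only later rows make up. A row lasts 1/8 s, in which the tool goes at most 62.5 mm and 10.7 degrees, less where a joint would pass 70% of its speed; a pose out of reach is approached as far as the arm can. A call with a gripper value outside its range is refused whole. The fingers move at their own pace and stop on an object; "grip_force" is the grip in N (left out, the last holds). Time passes only in rows, so rows that repeat a pose let the fingers close. It gives the time, the measured TCP pose, the force and the opening at its end, in the units of the state.
- monitor.get_obs(): the state, without advancing time (a new reading comes with each control period).
- eyes.camera(name): name is "scene" or "top"; returns (picture, depth): 384x512x3 uint8, blue, green, red; 384x512 float32, m along the optical axis (not along the pixel's ray), 0 where there is no reading.
- eyes.camera_info(name): a dict with "intrinsics" (3x3 intrinsics, pixels), "extrinsics" (4x4, takes a point from world to camera coordinates). Camera axes: x right, y down, z forward; pixel columns grow to the right and rows downward; lengths in m; the calibration is good to about 2 mm. A picture is of the moment at which its call begins. camera_info takes no time and is no camera call.
- ticket.hand_in(): hands the job in, once; it reports no verdict.
Trained networks look in the newest picture that a camera, given by its name, has taken for a name from the list of things; names that differ only in an ending like _2 or _b are one class to them, and where a whole thing is asked for, a point or a joint stands for the part that bears it (a point fixed in the world has none). Each returns a list of dicts, best first, with "confidence" (0 to 1); they miss things now and then, are a little off and sometimes report something else, mostly with a low value. They report only what shows in the picture. A call takes as long as a camera call. They do not tell look-alikes from the thing itself.
- models.boxes_of(camera, thing): "point" ([x, y, z] in m, in the coordinates of the camera as it stood for that picture, good to about 4 mm: the middle of the surface that is visible of it).
The state is a dict: "clock": time; "joint_pos": joint angles; "joint_velocities": joint speeds; "tau": joint torques, N m; "position": TCP position; "ee_rot": TCP orientation; "ft_force": force on the tool from outside, world axes, zero at the start; "torque": the same for the moment, N m; "grip_width": opening from 0.0 (shut) to 1.0 (fully open).
Only numpy, scipy, OpenCV 4.12 (cv2) and the standard library are available. Lean on these libraries where they do the work, as an engineer would, in place of code of your own. Each camera call takes 0.05 s, during which the arm holds its last target. There are 200 camera calls.

### The job

Flip the red over-centre latch on the front of the blue hardware case fully open, lift the lid until it stands upright on its own, then set the yellow tape measure down, standing on its base, in the empty compartment of the case. Put it down rather than dropping it, leave lid and latch open, keep the brass spool in its compartment and leave the other things on the bench where they are.

Things in the scene. Friction and masses are not known exactly. Their poses are not given: they have to be found in the camera images.
- case: blue case fixed to the bench: 130 deep (x, front to back) by 240 wide (y) by 130 high, base 100, lid 30. Origin: centre of underside; x points from the front (latch side, turned to the robot's right) to the hinge side. A wall along y = 0 parts it: spool at y > 0, empty at y < 0. The lid's rim overhangs the front by 10, 119 to 130 up: to reach the latch the tool must lean away from the case about 40 degrees
- latch (a joint): lever angle, rad: 0 = shut (hangs down), 1.9 = stop, fully open (up and out). Its axis lies along the case's y. A spring holds it at 0 below about 0.6 rad and well beyond that throws it to 1.9; it takes about 6 N at the tab, outwards and then up. Shut, a steel hook holds the lid; the hook swings clear by itself as the lever opens
- latch_tab (a point): centre of the red tab at the end of the latch lever: 20 wide (case y), 20 long, 12 thick; when shut 30 in front of the case's front face, 55 above the bench. Nothing within 40 of it on either side along y. It can be pinched across its 20 width, and pivots between the fingers
- latch_pivot (a point): pivot of the latch lever, 10 in front of the front face, 86 above the bench; the tab's centre moves round it at radius 37, outwards and then up
- lid (a joint): lid angle, rad: 0 = shut, 1.57 = upright, stop at 1.75. The hinge is stiff: the lid stays where it is left and takes about 5 N at the grip
- lid_grip (a point): on the black grip fin on top of the lid, 22 above the lid's top; the fin is 14 wide (case y), 60 long (case x) and 34 high, its centre 35 behind the case's front face. Pinched across its 14 width it pivots between the fingers as the lid swings
- lid_hinge (a point): middle of the hinge line (along the case's y) at the back of the case, 100 above the bench; the lid opens upwards and back about it
- bay (a point): centre of the foam floor of the empty compartment (118 along the case's x by 111 along y inside, floor 30 above the bench, walls up to 100 above the bench); axes as the case's
- tape_center (a point): centre of the loose yellow tape measure with black side discs, 66 long (its x) by 34 thick (its y) by 62 high (its z, up); stands on its base, 0.18 to 0.35 kg
- spool: brass picture-wire spool, diameter 54, 48 high, loose in the left compartment; origin under its centre
- glue: white glue bottle with orange cap, diameter 54, 130 high, loose; origin under its centre
- roll: roll of amber packing tape lying flat, diameter 104, 48 high, loose; origin under its centre
- hammer: hammer lying on the bench, loose; handle along its x
Mind the look-alikes: they are no part of the job. Of the things that look like the part that bears tape_center, the middle-sized one is meant.

How it is judged:
On the way, in this order (a step that is already met when the one before it is completed fails the run):
1. the latch is flipped fully open while the lid is still shut (value of joint latch above 1.6 rad and value of joint lid below 0.15 rad), for 0.2 s.
2. the lid stands open (value of joint lid above 1.35 rad and value of joint latch above 1.6 rad), for 0.2 s.
3. the tape measure stands in the empty compartment (x of tape_center in the frame of bay between -0.045 and 0.045 m and y of tape_center in the frame of bay between -0.045 and 0.045 m and z of tape_center in the frame of bay between 0.024 and 0.037 m and angle between tape_center's own z axis and vertical below 0.2 rad), for 0.2 s.
At the end, for the whole second after the job is handed in: latch past 1.6 rad and lid past 1.35 rad, left standing so; the tape measure stands on the floor of the empty compartment, centre within 45 mm of its middle along each side and 24 to 37 mm above its floor, tilted under 0.2 rad; the spool still in the left compartment (all of step 2 and all of step 3 and y of spool in the frame of case between 0 and 0.115 m and z of spool in the frame of case below 0.09 m and x of spool in the frame of case between -0.06 and 0.06 m and velocity of joint lid below 0.05 rad/s); the robot touches nothing.
It fails at once if the glue is moved by more than 30 mm (distance of glue from where it was at the start of the episode above 0.03 m).
It fails at once if the roll is moved by more than 30 mm (distance of roll from where it was at the start of the episode above 0.03 m).
It fails at once if the hammer is moved by more than 30 mm (distance of hammer from where it was at the start of the episode above 0.03 m).
It fails at once if the tape measure is dropped or thrown (faster than 0.8 m/s with no finger on it) (linear speed of tape above 0.8 m/s and contact force between the fingers and tape below 0.05 N).
It also fails if it takes over 70 s, if anything falls off the work surface, if the arm or the gripper's body presses on something with over 40 N, if the wrist force passes 120 N, or if a joint passes its speed limit or range.

## Working session

There is one attempt and no reset: what is moved stays moved. The work goes in short steps, Python scripts to look and compute and a tool call to move; the robot and the scene stay as the last step left them, time stands still between calls to the robot, and variables do not carry over. Pictures are saved under pics/ and viewed, about 8 in all and at most 12, crops included, and the job is handed in when it is done.

Besides the shell and the picture viewer there is one more tool, called after "Call:" as name(argument=value, ...), one argument or row to a line, values as JSON. servo_tool: Moves the arm, as the interface text tells. Its arguments: {"type":"object","properties":{"motion":{"type":"array"},"grip_force":{"type":"number"}},"required":["motion"]}

```bash
mkdir -p pics; ls; cat > h.py <<'E'
import numpy as np, cv2
from workcell import monitor, eyes, ticket, models
from scipy.spatial.transform import Rotation as R
def info(c):
    i=eyes.camera_info(c); return np.array(i["intrinsics"]),np.array(i["extrinsics"])
def w(c,p):
    K,E=info(c); return (np.linalg.inv(E)@np.r_[p,1])[:3]
def px(c,P):
    K,E=info(c); q=K@(E@np.r_[P,1])[:3]; return q[:2]/q[2]
def cloud(c,d):
    K,E=info(c); v,u=np.indices(d.shape); p=np.stack([(u-K[0,2])*d/K[0,0],(v-K[1,2])*d/K[1,1],d,np.ones_like(d)],-1)
    return (p@np.linalg.inv(E).T)[...,:3]
def rel(p,Rm=None):
    "shift+turn from current tool pose to world p,R"
    o=monitor.get_obs(); R0=R.from_quat(o["ee_rot"]); t=R0.inv().apply(np.array(p)-o["position"])
    rv=(R0.inv()*Rm).as_rotvec(degrees=True) if Rm is not None else np.zeros(3)
    return np.round(t,4),np.round(rv,2)
E
python3 - <<'E'
from h import *
for c in ("scene","top"):
    p,d=eyes.camera(c); cv2.imwrite(f"pics/{c}0.png",p); np.save(f"{c}0.npy",d)
    for t in ("case","latch","latch_tab","lid","lid_grip","tape_center","spool","glue","roll","hammer","latch_pivot"):
        try:
            for b in models.boxes_of(c,t)[:4]: 
                P=w(c,b["point"]); print(c,t,round(b["confidence"],2),P.round(3),px(c,P).round())
        except Exception as e: print(t,e)
o=monitor.get_obs();print(o); print(R.from_quat(o["ee_rot"]).as_matrix().round(3))
E
```

```text
pics
scene case 0.96 [0.632 0.066 0.129] [267. 223.]
scene latch 0.38 [0.612 0.065 0.131] [269. 217.]
scene lid 0.8 [0.614 0.065 0.131] [269. 217.]
scene lid_grip 0.74 [0.609 0.06  0.131] [267. 215.]
scene tape_center 0.83 [0.402 0.23  0.071] [342. 191.]
scene tape_center 0.81 [0.467 0.334 0.059] [374. 218.]
scene tape_center 0.51 [0.472 0.431 0.029] [407. 234.]
scene tape_center 0.23 [0.612 0.064 0.127] [268. 217.]
scene glue 0.67 [ 0.465 -0.321  0.069] [169. 166.]
scene roll 0.57 [0.656 0.397 0.044] [391. 284.]
scene hammer 0.7 [ 0.64  -0.292  0.026] [152. 216.]
scene hammer 0.58 [0.615 0.065 0.131] [269. 217.]
scene latch_pivot 0.61 [ 0.64  -0.294  0.025] [151. 216.]
top case 0.89 [0.577 0.061 0.13 ] [245. 169.]
top case 0.2 [ 0.567 -0.022  0.071] [275. 182.]
top latch 0.59 [ 0.566 -0.022  0.071] [276. 182.]
top latch 0.52 [0.644 0.399 0.047] [131. 143.]
top lid 0.57 [0.582 0.061 0.133] [245. 168.]
top lid_grip 0.77 [0.581 0.061 0.132] [245. 168.]
top lid_grip 0.29 [ 0.632 -0.324  0.022] [381. 174.]
top tape_center 0.79 [0.386 0.222 0.082] [177. 239.]
top tape_center 0.76 [0.446 0
[... 371 characters left out ...]
3,
        1.34987392, -0.08849775]), 'joint_velocities': array([-5.22526107e-05, -1.55473148e-03, -1.47793123e-03, -2.92327073e-04,
       -8.64622700e-04,  8.73207597e-04, -6.59981051e-04]), 'tau': array([-1.22069978e-03, -6.25243950e+01,  4.82913991e-02, -3.91827393e+01,
        1.63905480e-02,  1.87229714e-03, -2.51815997e-06]), 'position': array([0.17979608, 0.59860388, 0.23132511]), 'ee_rot': array([ 8.02399213e-01,  5.96787651e-01,  2.88419349e-05, -3.54711811e-05]), 'ft_force': array([0.91450406, 0.10045231, 0.09505235]), 'torque': array([-0.06458201, -0.03624259, -0.03074301]), 'grip_width': 1.0021419058654253}
[[ 0.288  0.958  0.   ]
 [ 0.958 -0.288  0.   ]
 [ 0.    -0.    -1.   ]]
```

```bash
python3 - <<'E'
from h import *
a=cv2.imread("pics/scene0.png");b=cv2.imread("pics/top0.png")
cv2.imwrite("pics/top0b.png",cv2.resize(b,(800,600)));cv2.imwrite("pics/sc0b.png",cv2.resize(a,(800,600)))
d=np.load("top0.npy");C=cloud("top",d)
# lid top rectangle
m=(abs(C[...,2]-.131)<.008)&(abs(C[...,0]-.577)<.2)&(abs(C[...,1]-.06)<.2)
print(m.sum(),cv2.minAreaRect((C[m][:,:2]*1000).astype(np.float32)))
m2=(C[...,2]>.15)&(C[...,2]<.175)&(abs(C[...,0]-.577)<.12)&(abs(C[...,1]-.06)<.15)
print(m2.sum(),cv2.minAreaRect((C[m2][:,:2]*1000).astype(np.float32)),C[m2][:,2].max())
hsv=cv2.cvtColor(b,cv2.COLOR_BGR2HSV)
red=((hsv[...,0]<6)|(hsv[...,0]>172))&(hsv[...,1]>150)&(hsv[...,2]>80)
v=np.argwhere(red&(abs(C[...,0]-.56)<.12)&(abs(C[...,1])<.12));print("red",len(v),C[v[:,0],v[:,1]].mean(0) if len(v) else "", C[v[:,0],v[:,1]].min(0),C[v[:,0],v[:,1]].max(0))
for x,y in((.386,.222),(.446,.33),(.466,.428)):
    s=(abs(C[...,0]-x)<.06)&(abs(C[...,1]-y)<.055)&(C[...,2]>.015);z=np.percentile(C[s][:,2],97)
    t=s&(C[...,2]>z-.012);print("tape",z,t.sum(),cv2.minAreaRect((C[t][:,:2]*1000).astype(np.float32)),cv2.minAreaRect((C[s][:,:2]*1000).astype(np.float32)))
E
```

```text
4592 ((590.56298828125, 60.41618347167969), (140.18679809570312, 240.9276885986328), 76.7899398803711)
144 ((584.23046875, 35.93067932128906), (59.08510971069336, 14.60897159576416), 76.84222412109375) 0.1684038649252203
red 29 [ 0.56805888 -0.02816876  0.06029323] [ 0.55908969 -0.0351492   0.05047138] [ 0.57441097 -0.02033941  0.0672218 ]
tape 0.08851006661475429 526 ((387.9294128417969, 224.38754272460938), (43.58845520019531, 87.41060638427734), 31.46996307373047) ((385.7754821777344, 228.27923583984375), (48.70875549316406, 99.49966430664062), 30.962547302246094)
tape 0.06441607282109388 276 ((447.5014343261719, 339.2667236328125), (65.40560150146484, 33.78168869018555), 0.17563554644584656) ((445.28839111328125, 339.01910400390625), (70.90259552001953, 35.629058837890625), 1.1650375127792358)
tape 0.04470371242778117 134 ((467.25750732421875, 435.8456115722656), (45.30710220336914, 23.571077346801758), 41.12407302856445) ((467.56536865234375, 435.5214538574219), (45.37633514404297, 24.324390411376953), 40.5334358215332)
```

View pics/top0b.png

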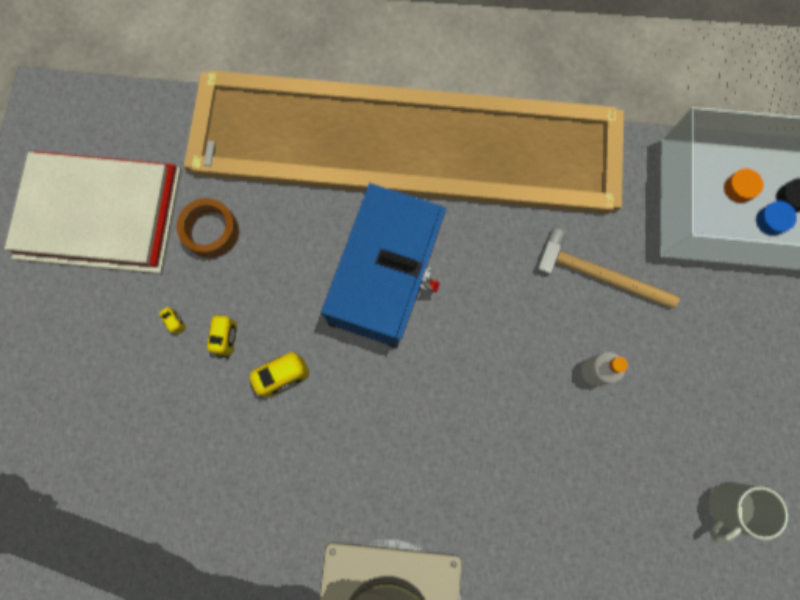

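View pics/sc0b.png

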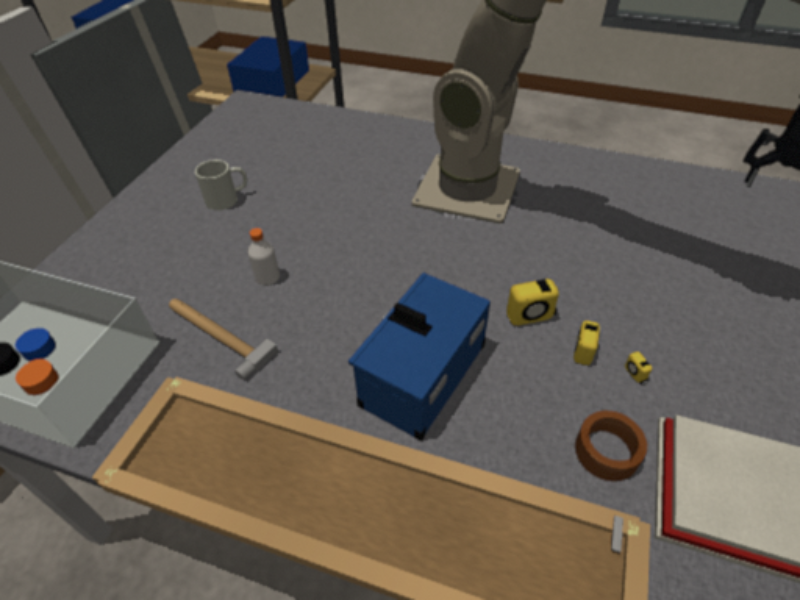

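The top view shows the case at about (385,260), its latch on the right at (430,285) and its fin at (400,262). The three tapes are at (172,320), (221,335) and (278,374), and the middle-sized one is the target. The scene view agrees with this. Next I'll plan the latch approach.

```bash
cat >> h.py <<'E'
yaw=np.radians(76.8); cx=np.array([np.cos(yaw),np.sin(yaw),0]); cy=np.array([-cx[1],cx[0],0]); Z=np.array([0,0,1.])
C0=np.array([.5917,.0653,0])
def cw(x,y,z): return C0+x*cx+y*cy+z*Z
def ori(tx,lean):
    "tool x = tx; tool z down, leaning so z has +sin(lean)*h, h horizontal perp"
    tx=tx/np.linalg.norm(tx); h=np.cross(Z,tx)  # horizontal, left of tx
    z=-np.cos(lean)*Z+np.sin(lean)*h; return R.from_matrix(np.stack([tx,np.cross(z,tx),z],1))
def show(p,Rm): t,r=rel(p,Rm); print([*[float(round(x,3)) for x in t],*[float(round(x,1)) for x in r]])
E
python3 - <<'E'
from h import *
Q=ori(-cy,np.radians(40)); z=Q.apply([0,0,1]); print(Q.as_matrix().round(3), cx)
T=cw(-.095,0,.055)
show([.42,.42,.33],ori(-cy+cx,0))
show(cw(-.095,0,.055)-.14*z+[0,0,.12],Q)
show(T-.1*z,Q)
E
```

```text
[[ 0.974 -0.175  0.147]
 [-0.228 -0.746  0.626]
 [-0.    -0.643 -0.766]] [0.22835087 0.9735789  0.        ]
[-0.102, 0.281, -0.099, -0.0, -0.0, 41.5]
[-0.577, 0.559, -0.051, 32.0, 30.1, 82.7]
[-0.551, 0.558, 0.1, 32.0, 30.1, 82.7]
```

Call:
servo_tool(
  motion=[
    [0.6,-0.03,0.09,-0.05,0,0,10],
    [0.6,-0.07,0.19,-0.1,0,0,25],
    [0.6,-0.1,0.28,-0.1,0,0,41],
    [0.6,-0.1,0.28,-0.1,0,0,41],
    [0.6,-0.1,0.28,-0.1,0,0,41],
    [0.6,-0.577,0.559,-0.051,32,30.1,82.7],
    [0.6,-0.577,0.559,-0.051,32,30.1,82.7],
    [0.6,-0.577,0.559,-0.051,32,30.1,82.7],
    [0.6,-0.577,0.559,-0.051,32,30.1,82.7],
    [0.6,-0.577,0.559,-0.051,32,30.1,82.7],
    [0.6,-0.577,0.559,-0.051,32,30.1,82.7],
    [0.6,-0.577,0.559,-0.051,32,30.1,82.7],
    [0.6,-0.577,0.559,-0.051,32,30.1,82.7],
    [0.6,-0.577,0.559,-0.051,32,30.1,82.7],
    [0.6,-0.577,0.559,-0.051,32,30.1,82.7],
    [0.6,-0.577,0.559,-0.051,32,30.1,82.7],
    [0.6,-0.577,0.559,-0.051,32,30.1,82.7],
  ],
  grip_force=50,
)

```text
clock: 3.32
position: [0.5492, -0.1133, 0.2831]
ee_rot: [0.933, -0.107, 0.04, -0.34]
ft_force: [-0.1, -0.3, 0.4]
grip_width: 0.6
```

```bash
python3 - <<'E'
from h import *
Q=ori(-cy,np.radians(40)); z=Q.apply([0,0,1])
T=cw(-.095,0,.055)
p,d=eyes.camera("top");C=cloud("top",d);hsv=cv2.cvtColor(p,cv2.COLOR_BGR2HSV)
red=((hsv[...,0]<6)|(hsv[...,0]>172))&(hsv[...,1]>150)&(hsv[...,2]>80)&(abs(C[...,0]-.56)<.06)&(abs(C[...,1])<.08)&(C[...,2]<.1)
q=C[red]-C0; print(red.sum(),(q@cx).round(3).mean() if red.any() else 0,(q@cy).round(3).mean(),q[:,2].mean(),np.ptp(q@cy),np.ptp(q@cx))
for s in (.1,-.017): show(T-s*z,Q)
E
```

```text
27 -0.09692592592592593 0.0020740740740740745 0.06113137432675641 0.01616823141463371 0.015515678096726049
[0.0, 0.079, 0.132, -0.1, 0.0, 0.1]
[0.0, 0.079, 0.249, -0.1, 0.0, 0.1]
```

Call:
servo_tool(
  motion=[
    [0.6,0,0.04,0.06,0,0,0],
    [0.6,0,0.079,0.1,0,0,0],
    [0.6,0,0.079,0.14,0,0,0],
    [0.6,0,0.079,0.17,0,0,0],
    [0.6,0,0.079,0.2,0,0,0],
    [0.6,0,0.079,0.225,0,0,0],
    [0.6,0,0.079,0.247,0,0,0],
    [0.6,0,0.079,0.247,0,0,0],
  ],
)

```text
clock: 4.38
position: [0.5712, -0.0175, 0.0415]
ee_rot: [0.933, -0.108, 0.038, -0.34]
ft_force: [0.4, 0.0, 0.3]
grip_width: 0.595
```

Call:
servo_tool(
  motion=[
    [0,0,0,0,0,0,0],
    [0,0,0,0,0,0,0],
    [0,0,0,0,0,0,0],
    [0,0,0,0,0,0,0],
    [0,0,0,0,0,0,0],
    [0,0,0,0,0,0,0],
  ],
  grip_force=50,
)

```text
clock: 5.12
position: [0.5707, -0.02, 0.0431]
ee_rot: [0.933, -0.109, 0.039, -0.34]
ft_force: [-8.4, -0.9, 7.0]
grip_width: 0.223
```

```bash
python3 - <<'E'
from h import *
o=monitor.get_obs();print(o["grip_width"],o["ft_force"],o["position"]-C0, ((o["position"]-C0)@cx), (o["position"]-C0)@cy)
Q=R.from_quat(o["ee_rot"])
a0=np.arctan2(-31,20)
for th in (.2,.4,.6,.8,1.,1.2,1.4,1.6,1.75,1.85,1.92):
    f=lambda a:np.array([-np.cos(a),np.sin(a)])*.037
    d=f(a0+th)-f(a0); print(th,Q.inv().apply(d[0]*cx+d[1]*Z).round(3))
E
```

```text
0.2228707584738951 [-8.39222616 -0.87571483  6.97549004] [-0.02100508 -0.08531344  0.04314138] -0.0878558895033544 0.0009687023771172066
0.2 [ 0.     0.001 -0.007]
0.4 [-0.     0.001 -0.015]
0.6 [-0.    -0.    -0.022]
0.8 [-0.    -0.003 -0.029]
1.0 [-0.    -0.007 -0.035]
1.2 [-0.    -0.012 -0.04 ]
1.4 [-0.    -0.019 -0.044]
1.6 [-0.    -0.026 -0.047]
1.75 [-0.    -0.031 -0.048]
1.85 [-0.    -0.035 -0.048]
1.92 [-0.    -0.037 -0.048]
```

Call:
servo_tool(
  motion=[
    [0,0,0.001,-0.007,0,0,0],
    [0,0,0.001,-0.015,0,0,0],
    [0,0,0,-0.022,0,0,0],
    [0,0,-0.003,-0.029,0,0,0],
    [0,0,-0.007,-0.035,0,0,0],
    [0,0,-0.012,-0.04,0,0,0],
    [0,0,-0.019,-0.044,0,0,0],
    [0,0,-0.026,-0.047,0,0,0],
    [0,0,-0.031,-0.048,0,0,0],
    [0,0,-0.035,-0.048,0,0,0],
    [0,0,-0.036,-0.048,0,0,0],
    [0,0,-0.036,-0.048,0,0,0],
  ],
)

```text
clock: 6.62
position: [0.5699, -0.0239, 0.1029]
ee_rot: [0.933, -0.109, 0.039, -0.34]
ft_force: [-10.5, -4.6, 2.6]
grip_width: 0.21
```

Still gripping. I'll release, back off along the tool axis, and check.

Call:
servo_tool(
  motion=[
    [0.5,0,0,0,0,0,0],
    [0.5,0,0,0,0,0,0],
    [0.5,0,0,0,0,0,0],
    [0.5,0,0,-0.03,0,0,0],
    [0.5,0,0,-0.08,0,0,0],
    [0.5,0,0,-0.13,0,0,0],
    [0.5,0,0,-0.18,0,0,0],
    [0.5,0,0,-0.18,0,0,0],
  ],
)

```text
clock: 7.62
position: [0.5448, -0.1386, 0.2429]
ee_rot: [0.934, -0.11, 0.042, -0.339]
ft_force: [-0.2, 0.3, 0.1]
grip_width: 0.498
```

```bash
python3 - <<'E'
from h import *
p,d=eyes.camera("top");C=cloud("top",d);hsv=cv2.cvtColor(p,cv2.COLOR_BGR2HSV)
red=((hsv[...,0]<6)|(hsv[...,0]>172))&(hsv[...,1]>150)&(hsv[...,2]>80)&(abs(C[...,0]-.56)<.06)&(abs(C[...,1])<.08)&(C[...,2]<.16)
q=C[red]-C0; print(red.sum(),(q@cx).mean(),(q@cy).mean(),q[:,2].mean(),q[:,2].max())
u,v=px("top",cw(-.05,0,.12)).astype(int)
cv2.imwrite("pics/t1.png",cv2.resize(p[max(v-75,0):v+75,u-100:u+100],(800,600)))
m2=(C[...,2]>.15)&(C[...,2]<.175)&(abs(C[...,0]-.577)<.08)&(abs(C[...,1]-.05)<.06)
print(m2.sum(),cv2.minAreaRect((C[m2][:,:2]*1000).astype(np.float32)))
G=cw(-.03,0,0)
for l,z in ((20,.28),(15,.20),(15,.137)): show([G[0],G[1],z],ori(-cy,np.radians(0)))
print(monitor.get_obs()["ft_force"])
E
```

```text
19 -0.09495777025190115 0.005563290339777184 0.11814998538989577 0.12709845306617096
145 ((583.7571411132812, 35.74610900878906), (59.408573150634766, 14.054591178894043), 76.34202575683594)
[-0.001, -0.161, 0.084, -40.0, -0.2, -0.1]
[-0.001, -0.109, 0.145, -40.0, -0.2, -0.1]
[-0.001, -0.069, 0.194, -40.0, -0.2, -0.1]
[ 0.61324488  0.42195858 -0.69577461]
```

View pics/t1.png

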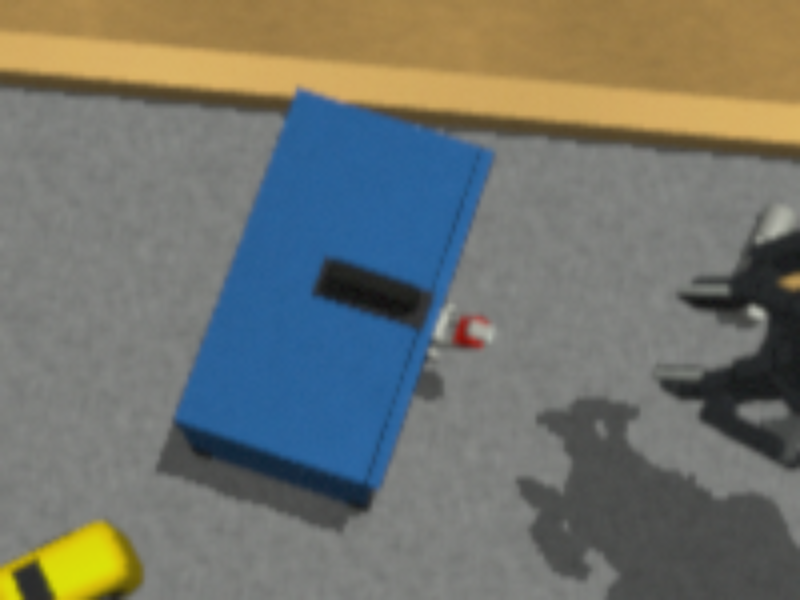

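The latch is up and out, with the red tab at (475,330) and z about 0.118, and the lid is still shut. Next is the fin.

Call:
servo_tool(
  motion=[
    [0.6,0,-0.09,0,-8,0,0],
    [0.6,0,-0.161,0.084,-40,0,0],
    [0.6,0,-0.161,0.084,-40,0,0],
    [0.6,0,-0.161,0.084,-40,0,0],
    [0.6,0,-0.161,0.084,-40,0,0],
    [0.6,0,-0.161,0.084,-40,0,0],
    [0.6,0,-0.125,0.125,-40,0,0],
    [0.6,0,-0.1,0.157,-40,0,0],
    [0.6,0,-0.08,0.18,-40,0,0],
    [0.6,0,-0.069,0.194,-40,0,0],
    [0.6,0,-0.069,0.194,-40,0,0],
  ],
)

```text
clock: 9.05
position: [0.5845, 0.037, 0.1351]
ee_rot: [0.993, -0.116, -0.001, -0.0]
ft_force: [0.8, -0.2, 0.8]
grip_width: 0.598
```

```bash
python3 - <<'E'
from h import *
G=cw(-.03,0,0)
show([G[0],G[1],.137],ori(-cy,0)); print(monitor.get_obs()["ft_force"])
E
```

```text
[0.001, 0.001, -0.002, -0.0, 0.1, -0.2]
[ 0.75466325 -0.21493083  0.76818551]
```

Call:
servo_tool(
  motion=[
    [0,0,0,0,0,0,0],
    [0,0,0,0,0,0,0],
    [0,0,0,0,0,0,0],
    [0,0,0,0,0,0,0],
    [0,0,0,0,0,0,0],
    [0,0,0,0,0,0,0],
  ],
  grip_force=50,
)

```text
clock: 9.8
position: [0.5843, 0.0382, 0.1371]
ee_rot: [0.993, -0.115, -0.001, -0.001]
ft_force: [-10.3, 0.7, 11.0]
grip_width: 0.156
```

```bash
python3 - <<'E'
from h import *
o=monitor.get_obs();print(o["grip_width"],o["ft_force"],o["position"])
Q0=R.from_quat(o["ee_rot"]); g0=o["position"]-.019*Q0.apply([0,0,1])
v=g0-cw(.065,0,.1); r=np.array([v@cx,v[2]]); print(r)
for th in np.r_[np.arange(.1,1.61,.1),1.66]:
    c,s=np.cos(th),np.sin(th); q=np.array([c*r[0]+s*r[1],-s*r[0]+c*r[1]])-r
    L=-np.radians(45)*th/1.66; Q=ori(-cy,L)
    p=g0+q[0]*cx+q[1]*Z+.019*Q.apply([0,0,1])
    print(round(th,2),end=" ");show(p,Q)
E
```

```text
0.15587843636063942 [-10.29124439   0.72743706  10.9613742 ] [0.58434344 0.0381774  0.1370688 ]
[-0.09311174  0.05606874]
0.1 [0.0, -0.005, -0.009, -2.8, 0.1, -0.0]
0.2 [-0.0, -0.011, -0.018, -5.5, 0.1, -0.0]
0.3 [-0.0, -0.018, -0.025, -8.2, 0.1, -0.0]
0.4 [-0.0, -0.026, -0.032, -10.9, 0.1, -0.0]
0.5 [-0.0, -0.034, -0.038, -13.6, 0.1, -0.0]
0.6 [-0.0, -0.043, -0.044, -16.3, 0.1, -0.0]
0.7 [-0.0, -0.052, -0.048, -19.0, 0.1, -0.0]
0.8 [-0.0, -0.062, -0.051, -21.8, 0.1, -0.0]
0.9 [-0.0, -0.071, -0.053, -24.5, 0.1, -0.0]
1.0 [-0.0, -0.081, -0.055, -27.2, 0.1, -0.0]
1.1 [-0.0, -0.091, -0.055, -29.9, 0.1, 0.0]
1.2 [-0.0, -0.102, -0.054, -32.6, 0.1, 0.0]
1.3 [-0.0, -0.111, -0.052, -35.3, 0.1, 0.0]
1.4 [-0.0, -0.121, -0.049, -38.0, 0.1, 0.0]
1.5 [-0.0, -0.13, -0.045, -40.7, 0.1, 0.0]
1.6 [-0.0, -0.139, -0.04, -43.4, 0.1, 0.0]
1.66 [-0.0, -0.144, -0.037, -45.1, 0.1, 0.0]
```

Call:
servo_tool(
  motion=[
    [0,0,-0.005,-0.009,-2.8,0,0],
    [0,0,-0.011,-0.018,-5.5,0,0],
    [0,0,-0.018,-0.025,-8.2,0,0],
    [0,0,-0.026,-0.032,-10.9,0,0],
    [0,0,-0.034,-0.038,-13.6,0,0],
    [0,0,-0.043,-0.044,-16.3,0,0],
    [0,0,-0.052,-0.048,-19,0,0],
    [0,0,-0.062,-0.051,-21.8,0,0],
  ],
)

```text
clock: 10.8
position: [0.5978, 0.0961, 0.1874]
ee_rot: [0.975, -0.115, -0.024, 0.19]
ft_force: [-7.4, -6.5, -1.0]
grip_width: 0.152
```

```bash
python3 - <<'E'
from h import *
a=[(-.071,-.053,-24.5),(-.081,-.055,-27.2),(-.091,-.055,-29.9),(-.102,-.054,-32.6),(-.111,-.052,-35.3),(-.121,-.049,-38),(-.130,-.045,-40.7),(-.139,-.040,-43.4),(-.144,-.037,-45.1)]
Q=R.from_euler('x',-21.8,degrees=True)
for y,z,r in a: print(Q.inv().apply([0,y+.062,z+.051]).round(3),round(r+21.8,1))
E
```

```text
[ 0.    -0.008 -0.005] -2.7
[ 0.    -0.016 -0.011] -5.4
[ 0.    -0.025 -0.014] -8.1
[ 0.    -0.036 -0.018] -10.8
[ 0.    -0.045 -0.019] -13.5
[ 0.    -0.056 -0.02 ] -16.2
[ 0.    -0.065 -0.02 ] -18.9
[ 0.    -0.076 -0.018] -21.6
[ 0.    -0.081 -0.017] -23.3
```

Call:
servo_tool(
  motion=[
    [0,0,-0.008,-0.005,-2.7,0,0],
    [0,0,-0.016,-0.011,-5.4,0,0],
    [0,0,-0.025,-0.014,-8.1,0,0],
    [0,0,-0.036,-0.018,-10.8,0,0],
    [0,0,-0.045,-0.019,-13.5,0,0],
    [0,0,-0.056,-0.02,-16.2,0,0],
    [0,0,-0.065,-0.02,-18.9,0,0],
    [0,0,-0.076,-0.018,-21.6,0,0],
    [0,0,-0.081,-0.017,-23.3,0,0],
    [0,0,-0.081,-0.017,-23.3,0,0],
    [0,0,-0.081,-0.017,-23.3,0,0],
  ],
)

```text
clock: 12.18
position: [0.6172, 0.1784, 0.1729]
ee_rot: [0.917, -0.106, -0.045, 0.381]
ft_force: [-5.2, 0.9, 1.0]
grip_width: 0.154
```

Call:
servo_tool(
  motion=[
    [0.6,0,0,0,0,0,0],
    [0.6,0,0,0,0,0,0],
    [0.6,0,0,0,0,0,0],
    [0.6,0,0,-0.03,0,0,0],
    [0.6,0,0,-0.08,0,0,0],
    [0.6,0,0,-0.14,0,0,0],
    [0.6,0,0,-0.18,0,0,0],
    [0.6,0,0,-0.18,0,0,0],
  ],
)

```text
clock: 13.18
position: [0.6345, 0.3221, 0.3252]
ee_rot: [0.931, -0.085, 0.027, 0.354]
ft_force: [0.4, 0.4, 0.3]
grip_width: 0.601
```

```bash
python3 - <<'E'
from h import *
p,d=eyes.camera("top");C=cloud("top",d)
cv2.imwrite("pics/t2.png",cv2.resize(p[60:300,60:380],(800,600)))
for x,y in ((.446,.339),):
    s=(abs(C[...,0]-x)<.05)&(abs(C[...,1]-y)<.045)&(C[...,2]>.045)&(C[...,2]<.08)
    print(s.sum(),cv2.minAreaRect((C[s][:,:2]*1000).astype(np.float32)),C[s].mean(0))
T=np.array([.4465,.339,0]);Q=ori(np.array([0,1.,0]),0)
show(T+[0,0,.2],Q);show(T+[0,0,.03],Q);print(monitor.get_obs()["joint_pos"].round(2))
E
```

```text
305 ((447.61224365234375, 338.7331237792969), (65.900390625, 34.71183776855469), 1.024843454360962) [0.44643407 0.33667438 0.05907274]
[-0.2, -0.06, 0.087, 35.9, 30.4, -95.3]
[-0.22, -0.171, 0.215, 35.9, 30.4, -95.3]
[-1.08  1.13  1.33  0.61 -0.4   2.06 -0.38]
```

View pics/t2.png

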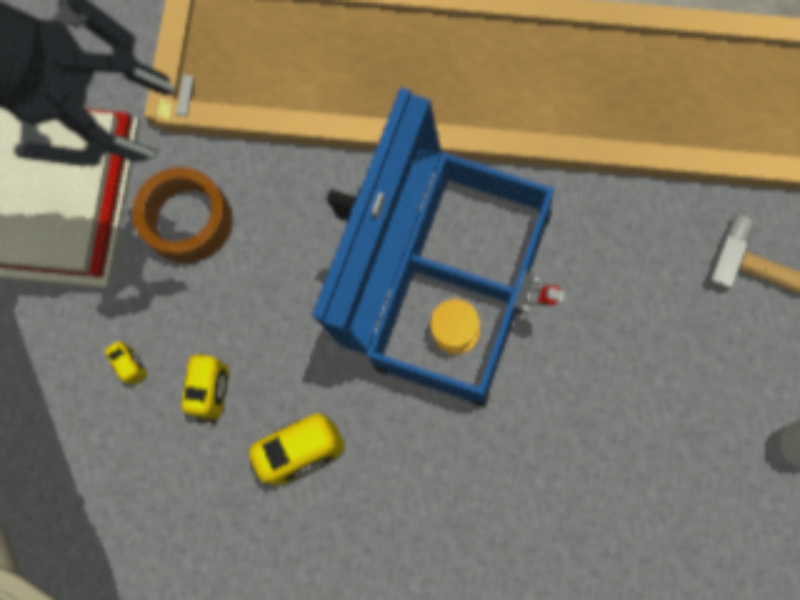

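The lid is upright at (390,220) and the spool is in the near compartment at (455,325). The empty bay is the far one at (480,225). I'll move to above the tape.

Call:
servo_tool(
  motion=[
    [0.75,-0.05,-0.01,0.0,8,7,-20],
    [0.75,-0.2,-0.06,0.05,35.9,30.4,-95.3],
    [0.75,-0.2,-0.06,0.087,35.9,30.4,-95.3],
    [0.75,-0.2,-0.06,0.087,35.9,30.4,-95.3],
    [0.75,-0.2,-0.06,0.087,35.9,30.4,-95.3],
    [0.75,-0.2,-0.06,0.087,35.9,30.4,-95.3],
    [0.75,-0.2,-0.06,0.087,35.9,30.4,-95.3],
    [0.75,-0.2,-0.06,0.087,35.9,30.4,-95.3],
    [0.75,-0.2,-0.06,0.087,35.9,30.4,-95.3],
    [0.75,-0.2,-0.06,0.087,35.9,30.4,-95.3],
    [0.75,-0.2,-0.06,0.087,35.9,30.4,-95.3],
    [0.75,-0.2,-0.06,0.087,35.9,30.4,-95.3],
    [0.75,-0.2,-0.06,0.087,35.9,30.4,-95.3],
  ],
)

```text
clock: 14.85
position: [0.4467, 0.3353, 0.1973]
ee_rot: [0.711, 0.703, -0.003, -0.002]
ft_force: [0.2, 0.4, 0.0]
grip_width: 0.746
```

```bash
python3 - <<'E'
from h import *
p,d=eyes.camera("top");C=cloud("top",d);q=C-C0
X=q@cx;Y=q@cy
m=(abs(Y)<.11)&(X>.03)&(X<.16)&(q[...,2]>.11)&(p[...,0]>p[...,2].astype(int)+40)
print(m.sum()); 
for a,b in((.12,.15),(.15,.18),(.18,.21),(.21,.232),(.232,.26)):
    s=m&(q[...,2]>a)&(q[...,2]<b); print(a,s.sum(),np.percentile(X[s],[2,50,98]).round(3) if s.any() else "")
T=np.array([.447,.3385,0]);Q=ori(np.array([0,1.,0]),0)
show(T+[0,0,.2],Q);show(T+[0,0,.024],Q);print(monitor.get_obs()["joint_pos"].round(2))
E
```

```text
1308
0.12 46 [0.09  0.091 0.092]
0.15 0 
0.18 1 [0.114 0.114 0.114]
0.21 726 [0.07 0.08 0.09]
0.232 476 [0.073 0.094 0.1  ]
[0.003, 0.0, -0.003, -0.4, 0.1, -0.6]
[0.003, 0.002, 0.173, -0.4, 0.1, -0.6]
[-1.59  0.33  1.06  1.72 -0.31  1.27  1.1 ]
```

Call:
servo_tool(
  motion=[
    [0.75,0.003,0,0.05,0,0,0],
    [0.75,0.003,0.001,0.1,0,0,0],
    [0.75,0.003,0.002,0.14,0,0,0],
    [0.75,0.003,0.002,0.173,0,0,0],
    [0.75,0.003,0.002,0.173,0,0,0],
    [0,0.003,0.002,0.173,0,0,0],
    [0,0.003,0.002,0.173,0,0,0],
    [0,0.003,0.002,0.173,0,0,0],
    [0,0.003,0.002,0.173,0,0,0],
    [0,0.003,0.002,0.173,0,0,0],
    [0,0.003,0.002,0.173,0,0,0],
  ],
  grip_force=50,
)

```text
clock: 16.27
position: [0.4488, 0.339, 0.0263]
ee_rot: [0.711, 0.703, -0.001, -0.002]
ft_force: [-0.9, 0.7, 7.9]
grip_width: 0.389
```

Call:
servo_tool(
  motion=[
    [0,0,0,-0.03,0,0,0],
    [0,0,0,-0.08,0,0,0],
    [0,0,0,-0.14,0,0,0],
    [0,0,0,-0.2,0,0,0],
    [0,0,0,-0.26,0,0,0],
    [0,0,0,-0.32,0,0,0],
    [0,0,0,-0.32,0,0,0],
  ],
)

```text
clock: 17.15
position: [0.4517, 0.3385, 0.349]
ee_rot: [0.711, 0.703, 0.001, -0.002]
ft_force: [-0.3, 0.9, -3.5]
grip_width: 0.392
```

```bash
python3 - <<'E'
from h import *
o=monitor.get_obs();print(o["grip_width"],o["ft_force"],o["position"],o["joint_pos"].round(2))
p,d=eyes.camera("top");C=cloud("top",d);q=C-C0;X=q@cx;Y=q@cy
s=(abs(X)<.08)&(Y<.01)&(Y>-.13)&(abs(q[...,2]-.03)<.012)
print("floor",s.sum(),np.percentile(X[s],[1,99]),np.percentile(Y[s],[1,99]))
cv2.imwrite("pics/t3.png",cv2.resize(p[60:300,60:380],(800,600)))
B=cw(-.003,-.0585,0);Q=ori(cx,0);print(B)
show(B+[0.002,0,.34],Q);show(B+[0.002,0,.058],Q)
E
```

```text
0.3923143771471315 [-0.33433132  0.9146022  -3.50260934] [0.45172557 0.33849991 0.34901429] [-1.63  0.26  1.12  1.47 -0.24  1.56  1.04]
floor 1497 [-0.05489885  0.05907404] [-0.1145143   0.00881246]
[0.64796931 0.04902074 0.        ]
[-0.287, 0.202, 0.005, -0.3, -0.1, 12.6]
[-0.288, 0.204, 0.287, -0.3, -0.1, 12.6]
```

View pics/t3.png

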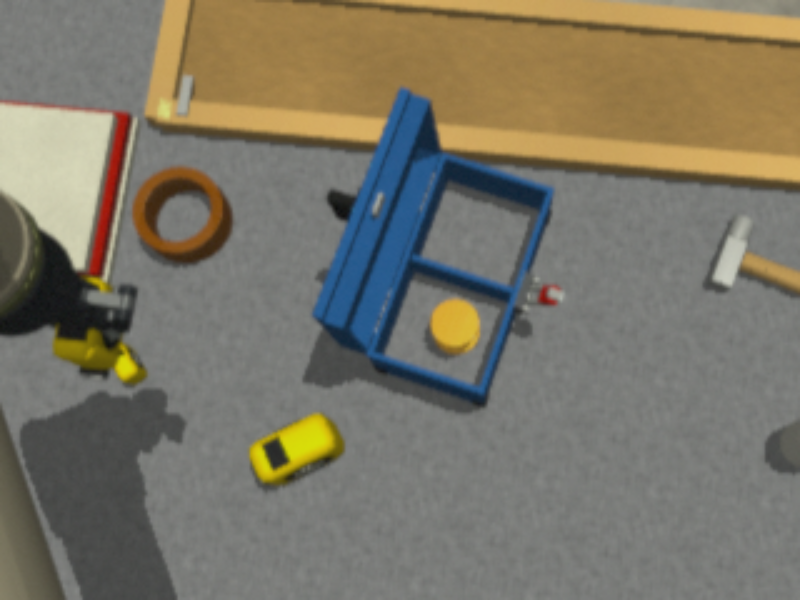

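The tape is held at (90,345) and the lid and latch are unchanged. I'll go over the bay, slightly to its front side.

Call:
servo_tool(
  motion=[
    [0,-0.05,0.035,0.005,0,0,2],
    [0,-0.1,0.07,0.005,0,0,4.5],
    [0,-0.15,0.105,0.005,0,0,7],
    [0,-0.2,0.14,0.005,0,0,9],
    [0,-0.25,0.175,0.005,0,0,11],
    [0,-0.28,0.198,0.005,0,0,12.6],
    [0,-0.292,0.203,0.005,0,0,12.6],
    [0,-0.292,0.203,0.005,0,0,12.6],
    [0,-0.292,0.203,0.005,0,0,12.6],
  ],
)

```text
clock: 18.32
position: [0.6495, 0.0461, 0.3382]
ee_rot: [0.783, 0.622, -0.003, -0.002]
ft_force: [0.1, -0.5, -2.1]
grip_width: 0.392
```

```bash
python3 - <<'E'
from h import *
o=monitor.get_obs();print(o["grip_width"],o["ft_force"],o["position"],o["joint_pos"].round(2))
B=cw(-.008,-.0585,0);Q=ori(cx,0)
for z in(.2,.12,.06,.055):show(B+[0.002,0,z],Q)
E
```

```text
0.39215230222298886 [ 0.1273586  -0.46540001 -2.09510636] [0.64953095 0.04614135 0.33817188] [-0.82  0.54  1.09  1.23 -0.48  1.64  1.52]
[-0.002, 0.001, 0.138, -0.4, 0.1, 0.1]
[-0.002, 0.001, 0.218, -0.4, 0.1, 0.1]
[-0.002, 0.002, 0.278, -0.4, 0.1, 0.1]
[-0.002, 0.002, 0.283, -0.4, 0.1, 0.1]
```

Call:
servo_tool(
  motion=[
    [0,-0.002,0.001,0.05,0,0,0],
    [0,-0.002,0.001,0.1,0,0,0],
    [0,-0.002,0.001,0.15,0,0,0],
    [0,-0.002,0.001,0.19,0,0,0],
    [0,-0.002,0.002,0.22,0,0,0],
    [0,-0.002,0.002,0.245,0,0,0],
    [0,-0.002,0.002,0.263,0,0,0],
    [0,-0.002,0.002,0.273,0,0,0],
    [0,-0.002,0.002,0.278,0,0,0],
    [0,-0.002,0.002,0.278,0,0,0],
  ],
)

```text
clock: 19.58
position: [0.6498, 0.0416, 0.0608]
ee_rot: [0.784, 0.621, -0.003, -0.002]
ft_force: [0.5, 0.1, -2.6]
grip_width: 0.397
```

Call:
servo_tool(
  motion=[
    [0,0,0,0.002,0,0,0],
    [0,0,0,0.003,0,0,0],
    [0,0,0,0.004,0,0,0],
    [0,0,0,0.005,0,0,0],
    [0,0,0,0.005,0,0,0],
  ],
)

```text
clock: 20.2
position: [0.6496, 0.0415, 0.0563]
ee_rot: [0.784, 0.621, -0.003, -0.002]
ft_force: [-3.8, 0.8, 5.9]
grip_width: 0.389
```

Contact (+5.9 N), so the tape is on the floor. I'll release slowly and withdraw.

Call:
servo_tool(
  motion=[
    [0.5,0,0,0,0,0,0],
    [0.55,0,0,0,0,0,0],
    [0.6,0,0,0,0,0,0],
    [0.6,0,0,0,0,0,0],
    [0.6,0,0,-0.02,0,0,0],
    [0.6,0,0,-0.05,0,0,0],
    [0.6,0,0,-0.1,0,0,0],
    [0.6,0,0,-0.16,0,0,0],
    [0.6,0,0,-0.22,0,0,0],
    [0.6,0,0,-0.28,0,0,0],
    [0.6,0.1,0.1,-0.28,0,0,0],
    [0.6,0.0,-0.2,-0.28,0,0,0],
    [0.6,0.0,-0.2,-0.28,0,0,0],
    [0.6,0.0,-0.2,-0.28,0,0,0],
    [0.6,0.0,-0.2,-0.28,0,0,0],
  ],
)

```text
clock: 22.08
position: [0.5079, 0.085, 0.3502]
ee_rot: [0.787, 0.617, -0.004, -0.001]
ft_force: [-0.9, 0.3, 2.1]
grip_width: 0.597
```

```bash
python3 - <<'E'
from h import *
print(monitor.get_obs()["ft_force"])
p,d=eyes.camera("top");C=cloud("top",d);q=C-C0;X=q@cx;Y=q@cy
s=(abs(X)<.056)&(Y<-.006)&(Y>-.11)&(q[...,2]>.075)&(q[...,2]<.11)&(p[...,2]>p[...,0].astype(int)+50)
print("tape",s.sum(),cv2.minAreaRect((np.stack([X[s],Y[s]],1)*1000).astype(np.float32)),np.percentile(q[s][:,2],[5,50,95]))
cv2.imwrite("pics/t4.png",cv2.resize(p[60:300,100:420],(800,600)))
m=(abs(Y)<.11)&(X>.03)&(X<.16)&(q[...,2]>.225)&(p[...,0]>p[...,2].astype(int)+40)
print(np.percentile(X[m],[2,50,98]))
E
```

```text
[-0.85718238  0.33968695  2.0792061 ]
tape 214 ((-11.570056915283203, -59.37372970581055), (33.6273078918457, 64.35063934326172), 1.6336654424667358) [0.08225426 0.09010956 0.09373942]Traceback (most recent call last):
  File "<stdin>", line 8, in <module>
    return _quantile_unchecked(
        a, q, axis, out, overwrite_input, method, keepdims, weights)
    return _ureduce(a,
                    func=_quantile_ureduce_func,
    ...<5 lines>...
                    overwrite_input=overwrite_input,
                    method=method)
    r = func(a, **kwargs)
    result = _quantile(arr,
                       quantiles=q,
    ...<2 lines>...
                       out=out,
                       weights=wgt)
    slices_having_nans = np.isnan(arr[-1, ...])
                                  ~~~^^^^^^^^^
IndexError: index -1 is out of bounds for axis 0 with size 0
```

View pics/t4.png

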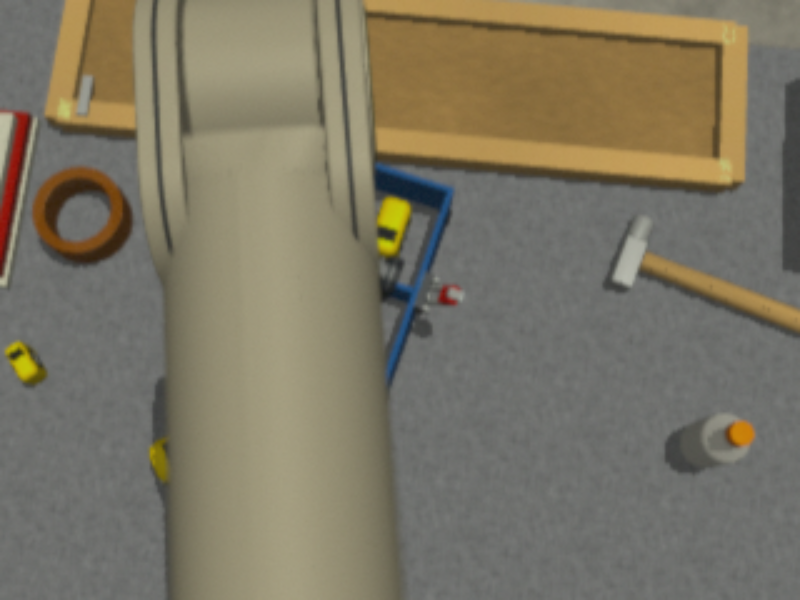

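The tape stands in the bay at (393,225). The arm hides the lid, so I'll move it aside and check again.

Call:
servo_tool(
  motion=[
    [0.6,0,0,-0.05,0,0,0],
    [0.6,-0.05,0,-0.05,0,0,0],
    [0.6,-0.1,0,-0.05,0,0,0],
    [0.6,-0.15,0,-0.05,0,0,0],
    [0.6,-0.2,0,-0.05,0,0,0],
    [0.6,-0.25,0,-0.05,0,0,0],
    [0.6,-0.3,0,-0.05,0,0,0],
    [0.6,-0.3,0,-0.05,0,0,0],
    [0.6,-0.3,0,-0.05,0,0,0],
    [0.6,-0.3,0,-0.05,0,0,0],
  ],
)

```text
clock: 23.38
position: [0.438, -0.2047, 0.401]
ee_rot: [0.786, 0.618, -0.003, -0.002]
ft_force: [1.1, 0.5, -0.4]
grip_width: 0.6
```

```bash
python3 - <<'E'
from h import *
o=monitor.get_obs();print(o["ft_force"],o["joint_velocities"].round(3))
p,d=eyes.camera("top");cv2.imwrite("pics/t5.png",cv2.resize(p,(800,600)))
C=cloud("top",d);q=C-C0;X=q@cx;Y=q@cy
m=(abs(Y)<.11)&(X>.03)&(X<.16)&(q[...,2]>.2)&(q[...,2]<.26)&(p[...,0]>p[...,2].astype(int)+40)
print(m.sum(),np.percentile(X[m],[2,50,98]) if m.any() else "")
E
```

```text
[ 1.08903555  0.51589251 -0.3575621 ] [-0.002  0.007 -0.001  0.002  0.    -0.001  0.001]
1198 [0.07037202 0.08637421 0.0993164 ]
```

View pics/t5.png

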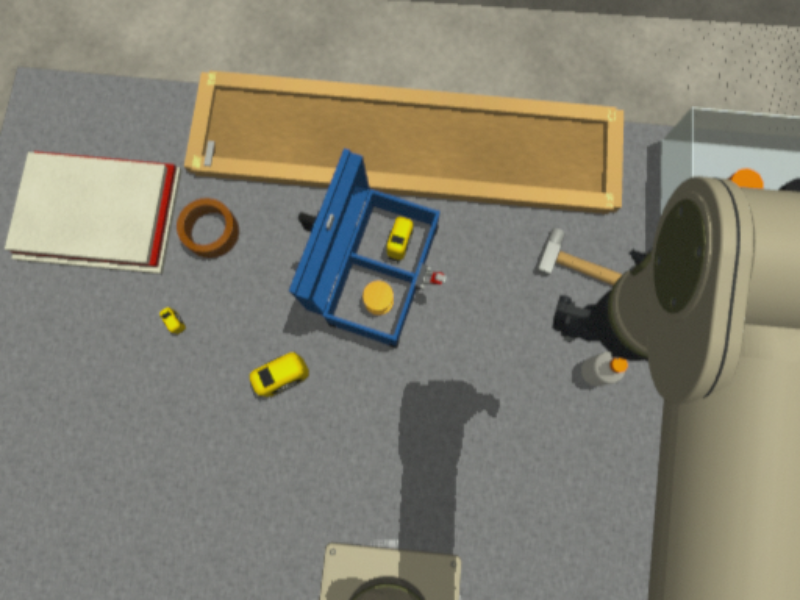

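The whole scene is visible now. The lid is upright at (330,230), the latch open at (437,278), the tape in the bay at (400,238) and the spool at (378,298). The roll, hammer and glue haven't moved, and the arm is clear of everything.

```bash
python3 -c "
from workcell import ticket; print(ticket.hand_in())"
```

```text
the job is handed in; nothing more can be done
None
```

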